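# Wake and zero the wool scale with the bowl on it

## Task

Get the studio scale ready to weigh into the bowl: first press the white-dot end of the orange rocker fully down to give it power, then press the scale's green key fully down for a moment and let it come up, then do the same with its yellow key. Do it all by pressing with the fingertips: pick up nothing, leave the bowl standing on the pan, press neither the grey key nor the other two rockers, and leave everything else where it is. Finish with the keys up and the orange rocker still on.

Things in the scene. Friction and masses are not known exactly. Their poses are not given: they have to be found in the camera images.
- scale: white weighing scale, 210 mm deep by 250 mm wide, fixed; origin on the table under its centre, x away from the key strip, y towards the green key, z up. Key strip along its -x edge: green, grey, yellow keys 75 mm apart; top of the strip at 26 mm
- pan (a point): centre of the scale's steel pan top, 140 x 140 mm, 40 mm above the table
- key_green_top (a point): centre of the top face of the round green key (on) on the front strip of the scale; moves down with it. Key 30 mm across, flat; its top stands 40 mm above the table and 10 mm above its black 46 mm collar; travel 6 mm straight down against a spring (about 1.2 N to start, 4 N fully down), comes back up when let go
- key_yellow_top (a point): centre of the top face of the round yellow key (zero) on the front strip of the scale; moves down with it. Key 30 mm across, flat; its top stands 40 mm above the table and 10 mm above its black 46 mm collar; travel 6 mm straight down against a spring (about 1.2 N to start, 4 N fully down), comes back up when let go
- key_grey_top (a point): centre of the top face of the round grey key (units, not to be pressed) on the front strip of the scale; moves down with it. Key 30 mm across, flat; its top stands 40 mm above the table and 10 mm above its black 46 mm collar; travel 6 mm straight down against a spring (about 1.2 N to start, 4 N fully down), comes back up when let go
- key_green (a joint): travel of the green key in m: 0 up, 0.006 fully down
- key_yellow (a joint): travel of the yellow key in m: 0 up, 0.006 fully down
- key_grey (a joint): travel of the grey key in m: 0 up, 0.006 fully down
- dot_orange (a point): the white dot on the top face of the orange rocker, 25 mm from its pivot, midway across it; moves with the rocker. x points, along the rocker, from the dot towards the other end, z out of the top face. Rocker 70 mm long, 40 mm wide, tilts 0.25 rad either way on a pivot 26 mm above the table; its top face is 6 mm above the pivot. Dot height about 38 mm when the dot end is up, 26 mm when it is fully down
- rocker_orange (a joint): tilt of the orange rocker in rad: -0.25 = off, dot end up; +0.25 = on, dot end fully down. It takes about 2 N at the dot (more nearer the pivot: a wide fingertip ends up pressing with its edge towards the pivot) and stays where it is left
- dot_blue (a point): the white dot on the top face of the blue rocker, 25 mm from its pivot, midway across it; moves with the rocker. x points, along the rocker, from the dot towards the other end, z out of the top face. Rocker 70 mm long, 40 mm wide, tilts 0.25 rad either way on a pivot 26 mm above the table; its top face is 6 mm above the pivot. Dot height about 38 mm when the dot end is up, 26 mm when it is fully down
- rocker_blue (a joint): tilt of the blue rocker in rad: -0.25 = off, dot end up; +0.25 = on, dot end fully down. It takes about 2 N at the dot (more nearer the pivot: a wide fingertip ends up pressing with its edge towards the pivot) and stays where it is left
- dot_black (a point): the white dot on the top face of the black rocker, 25 mm from its pivot, midway across it; moves with the rocker. x points, along the rocker, from the dot towards the other end, z out of the top face. Rocker 70 mm long, 40 mm wide, tilts 0.25 rad either way on a pivot 26 mm above the table; its top face is 6 mm above the pivot. Dot height about 38 mm when the dot end is up, 26 mm when it is fully down
- rocker_black (a joint): tilt of the black rocker in rad: -0.25 = off, dot end up; +0.25 = on, dot end fully down. It takes about 2 N at the dot (more nearer the pivot: a wide fingertip ends up pressing with its edge towards the pivot) and stays where it is left
- switch_orange: white switch block of the orange rocker, 94 x 60 mm, 20 mm high, fixed to the table; origin under its centre, the dot end is towards its -x
- switch_blue: white switch block of the blue rocker, 94 x 60 mm, 20 mm high, fixed to the table; origin under its centre, the dot end is towards its -x
- switch_black: white switch block of the black rocker, 94 x 60 mm, 20 mm high, fixed to the table; origin under its centre, the dot end is towards its -x
- bowl: empty wooden bowl, 120 mm across, 55 mm high, loose on the pan; origin at the centre of its underside
- jar: amber jar with brass cap, 52 mm across, 60 mm high, loose; origin at the centre of its underside
- spool: wooden spool, 44 mm across and high, standing loose; origin at the centre of its underside
- cutter: green cutter with yellow tip lying on the table, 135 x 20 x 12 mm, loose; origin under its handle's middle, x towards the tip
- mug: blue mug, 76 mm across, 85 mm high, loose; origin under its centre
Mind the look-alikes: they are no part of the job. Leave any purple or red look-alike of the switch_orange alone. Several things have the shape of the bowl; the one meant has the colours described above.

How it is judged:
On the way, in this order (a step that is already met when the one before it is completed fails the run):
1. the dot end of the orange rocker is down (value of joint rocker_orange above 0.15 rad), for 0.1 s.
2. the green key is pressed down (value of joint key_green above 0.004 m and value of joint key_yellow below 0.002 m), for 0.1 s.
3. the yellow key is pressed down with the green key up again (value of joint key_yellow above 0.004 m and value of joint key_green below 0.002 m), for 0.1 s.
At the end, for the whole second after the job is handed in: orange rocker on (above 0.15 rad), all three keys up (within 1.5 mm), blue rocker still off and black rocker still on, bowl upright and at rest on the pan within 35 mm of its centre, no loose thing more than 25 mm from where it started (value of joint rocker_orange above 0.15 rad and value of joint each of key_green, key_yellow, key_grey below 0.0015 m and value of joint rocker_blue below -0.1 rad and value of joint rocker_black above 0.1 rad and horizontal distance between bowl and pan below 0.035 m and angle between bowl's own z axis and vertical below 0.1 rad and linear speed of bowl below 0.02 m/s and distance of each of bowl, jar, spool, cutter, mug from where it was at the start of the episode below 0.025 m); the robot touches nothing.
It fails at once if a scale key is pressed before the orange rocker is on (value of joint rocker_orange below 0.1 rad and value of joint any of key_green, key_yellow above 0.003 m).
It fails at once if the yellow key is pressed while the green key is down (value of joint each of key_green, key_yellow above 0.003 m).
It fails at once if the grey key is pressed or one of the other rockers is switched over (value of joint key_grey above 0.002 m or value of joint rocker_blue above -0.1 rad or value of joint rocker_black below 0.1 rad).
It fails at once if the bowl is lifted off the pan, or another loose thing off the table (z of bowl in the frame of pan above 0.012 m or height (world z) of any of jar, spool, cutter, mug above 0.02 m).
It fails at once if a loose thing is pushed more than 25 mm from its place (distance of any of bowl, jar, spool, cutter, mug from where it was at the start of the episode above 0.025 m).
It also fails if it takes over 48 s, if anything falls off the work surface, if the arm or the gripper's body presses on something with over 40 N, if the wrist force passes 120 N, or if a joint passes its speed limit or range.

## Robot

A 6-joint arm with a two-finger parallel gripper is mounted at the origin on the work surface. World frame = base frame: x ahead of the robot, y to its left, z up, the work surface at z = 0. Lengths are in m, angles in rad, forces in N, time in s.
With the tool pointing down it reaches from about 0.35 to 0.85 m from the base axis. Payload 8.1 kg.
Tool frame: the origin (TCP) lies on the centre line of the jaws, within the pads' length; the fingertips stand 19 mm ahead of it and the grasp point (between the pads) is the TCP (robot.tips_ahead is the distance from the TCP to the fingertips, in m); y points along the fingers, z is the direction in which the jaws open and shut, and the axes are right-handed (so a half turn about y gives the same grasp; the last joint's range is limited). The gripper opens to 93 mm and grips with 3 to 60 N. Pads are 15 mm wide; open, the fingers measure 128 mm over their backs; the gripper's body (75 mm by 188 mm) begins 65 mm behind the grasp point.
Start: joints at [-1.204, 0.13, 1.488, -0, 1.523, -0.085], TCP at [0.262, -0.54, 0.238] pointing down, gripper open.
Joint ranges: [-2.96, 2.96], [-0.89, 2.26], [0.02, 2.5], [-1.34, 4.48], [0, 2.73], [-2.66, 2.66]. Speed limits (rad/s): [2.39, 2.39, 2.79, 3.14, 3.14, 3.14].

## Interface

Orientations are given as a rotation vector (axis times angle).
In Python, from plant import robot, imaging, models gives the robot as it stands.
- The arm moves only by the tool carry_out, never from a script. Its argument "motion" is one flat list of numbers, 7 for each row, row after row: the shift along the tool's x, y, z in m, then the turn, a rotation vector about the tool's x, y, z in degrees, then the opening, from -1 (shut) to 1 (fully open). A call has exactly 5 rows; each row shifts and turns the pose as measured when the row begins, along the tool's axes as they then stand; what a row does not reach is not made up. A row lasts 1/10 s, in which the tool goes at most 50 mm and 8.59 degrees, less where a joint would pass 70% of its speed; a pose out of reach is approached as far as the arm can. A call is refused whole if a number of a shift passes 0.05 or a number of a turn 8.59, either way. A call with a gripper value outside its range is refused whole. The fingers move at their own pace and stop on an object; "squeeze" is the grip in N (left out, the last holds). Time passes only in rows, so rows that do not move let the fingers close, or fill a call up. It gives the time, the measured TCP pose, the force and the opening at its end, in the units of the state.
- robot.read_state(): the state, without advancing time (a new reading comes with each control period).
- imaging.read_camera(name): name is "scene" or "side" or "wrist"; returns the picture (384x512x3 uint8, blue, green, red); there is no depth.
- imaging.camera_model(name): a dict with "K" (3x3 intrinsics, pixels), "position" and "orientation" of the camera in the world. Camera axes: x right, y down, z forward; pixel columns grow to the right and rows downward; lengths in m; the calibration is good to about 2 mm. The wrist camera is an equidistant fisheye: a pixel r from the principal point sees the ray r / f radians off the axis. A picture is of the moment at which its call begins: read the wrist's pose just before it. camera_model takes no time and is no camera call; for the wrist camera it gives the pose at the moment of the call.
- robot.close_job(): hands the job in, once; it reports no verdict.
Trained networks look in the newest picture that a camera, given by its name, has taken for a name from the list of things; names that differ only in an ending like _2 or _b are one class to them, and where a whole thing is asked for, a point or a joint stands for the part that bears it (a point fixed in the world has none). Each returns a list of dicts, best first, with "confidence" (0 to 1); they miss things now and then, are a little off and sometimes report something else, mostly with a low value. They report only what shows in the picture. A call takes as long as a camera call. They do not tell look-alikes from the thing itself.
- models.outline_of(camera, thing): "pixels" (384x512 bool, what is visible of it) and "pixel" ([column, row] in pixels, amid what is visible of it).
The state is a dict: "t": time; "q": joint angles; "dq": joint speeds; "joint_torque": joint torques, N m; "tool_pos": TCP position; "orientation": TCP orientation; "force": force on the tool from outside, world axes, zero at the start; "wrist_torque": the same for the moment, N m; "opening": finger opening in m.
Only numpy, scipy, OpenCV 4.12 (cv2) and the standard library are available. Lean on these libraries where they do the work, as an engineer would, in place of code of your own. Each camera call takes 0.05 s, during which the arm holds its last target.

## Working session

There is one attempt and no reset: what is moved stays moved. The work goes in short steps, Python scripts to look and compute and a tool call to move; the robot and the scene stay as the last step left them, time stands still between calls to the robot, and variables do not carry over. Pictures are saved under pics/ and viewed, and the job is handed in when it is done.

Besides the shell and the picture viewer there is one more tool, called after "Emit:" by a JSON object that holds its "op" and its "data". carry_out: Moves the arm, as the interface text tells. Its arguments: {"type":"object","properties":{"motion":{"type":"array","items":{"type":"number"}},"squeeze":{"type":"number"}},"required":["motion"]}

```bash
ls; mkdir -p pics; python3 - <<'E'
from plant import robot, imaging, models
import cv2
s=robot.read_state();print(s)
for c in ("scene","side","wrist"):
    im=imaging.read_camera(c);cv2.imwrite(f"pics/{c}0.png",im)
    m=imaging.camera_model(c);print(c,m)
E
```

```text
pics
{'t': 0.0, 'q': array([-1.20439379e+00,  1.31130695e-01,  1.48927629e+00, -1.81174701e-05,
        1.52298381e+00, -8.53724296e-02]), 'dq': array([-0.0010089 , -0.00053644, -0.0001578 ,  0.00012804, -0.00011144,
        0.00073778]), 'joint_torque': array([ 1.04515522e-03, -5.59831274e+01, -4.91765463e+01,  7.68682547e-02,
        3.54440894e-02, -1.52534649e-04]), 'tool_pos': array([ 0.26177694, -0.53929478,  0.23660725]), 'orientation': array([-0.45317692,  1.97257424, -1.9689791 ]), 'force': array([ 0.26378521, -1.17158579, -0.05414092]), 'wrist_torque': array([-0.00768916,  0.0297578 ,  0.00113617]), 'opening': 0.09246553787621929}
scene {'K': array([[362.05202558,   0.        , 254.41261715],
       [  0.        , 362.05202558, 195.89795613],
       [  0.        ,   0.        ,   1.        ]]), 'position': array([0.94773441, 0.40925938, 0.95757953]), 'orientation': array([-0.9377962 , -2.66508288,  0.82770876])}
side {'K': array([[471.74542242,   0.        , 251.78215341],
       [  0.        , 471.74542242, 182.53912334],
       [  0.        ,   0.        ,   1.        ]]), 'position': array([0.29944526, 1.10527756, 0.74159336]), 'orientation': array([-0.29525566,  2.60870732, -1.53433669])}
wrist {'K': array([[297.31863964,   0.        , 251.44344041],
       [  0.        , 297.31863964, 188.56684602],
       [  0.        ,   0.        ,   1.        ]]), 'position': array([ 0.32134024, -0.51115274,  0.38425761]), 'orientation': array([ 2.48376444, -1.55576961, -0.1927751 ])}
```

View pics/scene0.png

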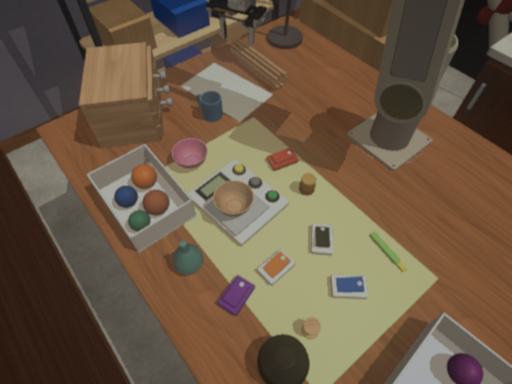

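View pics/side0.png

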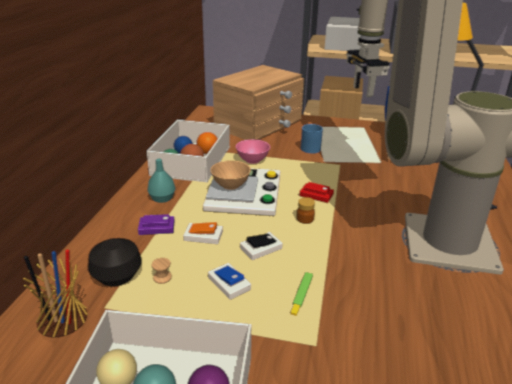

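View pics/wrist0.png

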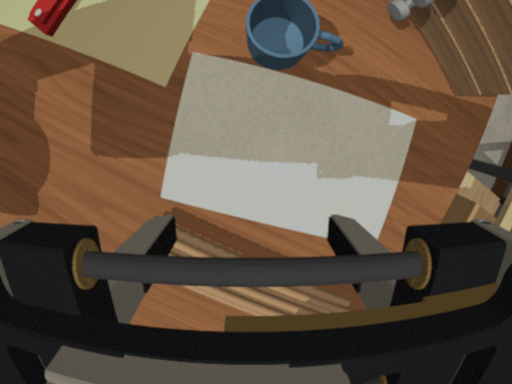

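The scene view shows the scale near (240,200), with the bowl on it, green key at (272,196), grey at (255,182) and yellow at (239,169). There are five switches: orange (276,266), black (321,238), blue (349,286), purple (236,294) and red (283,159). Only the one at (276,266) has the orange rocker on a white block. Next I'll measure positions and confirm with a crop.

```bash
cat > h.py <<'E'
from plant import robot, imaging, models
import cv2, numpy as np
from scipy.spatial.transform import Rotation as R
def ray(cam,px,m=None):
    m=m or imaging.camera_model(cam); K=m["K"]; Rm=R.from_rotvec(m["orientation"]).as_matrix()
    x=(px[0]-K[0,2])/K[0,0]; y=(px[1]-K[1,2])/K[1,1]
    if cam=="wrist":
        r=np.hypot(x,y); d=np.array([np.sin(r)*x/r,np.sin(r)*y/r,np.cos(r)]) if r>0 else np.array([0,0,1.])
    else: d=np.array([x,y,1.])
    return m["position"],Rm@d
def atz(cam,px,z,m=None):
    p,d=ray(cam,px,m); return p+d*(z-p[2])/d[2]
def proj(cam,P,m=None):
    m=m or imaging.camera_model(cam); K=m["K"]; Rm=R.from_rotvec(m["orientation"]).as_matrix()
    c=Rm.T@(np.asarray(P)-m["position"])
    if cam=="wrist":
        th=np.arctan2(np.hypot(c[0],c[1]),c[2]);u=c[:2]/np.hypot(c[0],c[1])*th
    else: u=c[:2]/c[2]
    return u*K[0,0]+K[:2,2]
E
python3 - <<'E'
from h import *
Z=dict(key_green_top=.04,key_yellow_top=.04,key_grey_top=.04,dot_orange=.038,dot_blue=.038,dot_black=.026,switch_orange=.015,bowl=.06,spool=.022,jar=.03,mug=.04,scale=.03)
for c in ("scene","side"):
    im=imaging.read_camera(c)
    for n,z in Z.items():
        for o in models.outline_of(c,n)[:3]:
            print(c,n,round(o["confidence"],2),np.round(o["pixel"],1),o["pixels"].sum(),np.round(atz(c,o["pixel"],z),3)[:2])
    # crop
    cc=(276,240) if c=="scene" else (235,215)
    crop=im[cc[1]-90:cc[1]+70,cc[0]-90:cc[0]+90]
    cv2.imwrite(f"pics/crop_{c}.png",cv2.resize(crop,None,fx=4,fy=3.7,interpolation=cv2.INTER_CUBIC))
print(robot.read_state()["t"])
E
```

```text
scene key_green_top 0.56 [270.4 200.3] 73 [ 0.525 -0.039]
scene key_yellow_top 0.43 [240.5 167.2] 66 [ 0.517 -0.199]
scene key_yellow_top 0.27 [351.5 285. ] 806 [0.531 0.299]
scene key_grey_top 0.42 [253.4 182. ] 67 [ 0.521 -0.126]
scene dot_orange 0.92 [233.8 286.6] 427 [0.775 0.108]
scene dot_orange 0.72 [275.5 262.6] 349 [0.645 0.125]
scene dot_orange 0.71 [287. 155.] 221 [ 0.363 -0.145]
scene dot_blue 0.84 [351.3 284.1] 413 [0.529 0.297]
scene dot_black 0.55 [323.5 236. ] 280 [0.478 0.146]
scene switch_orange 0.72 [283.8 158.3] 483 [ 0.366 -0.154]
scene switch_orange 0.71 [272.8 264.6] 690 [0.647 0.118]
scene switch_orange 0.6 [236.6 294.7] 863 [0.778 0.123]
scene bowl 0.86 [233.9 196.8] 1191 [ 0.611 -0.108]
scene bowl 0.62 [191.4 152.4] 841 [ 0.614 -0.336]
scene bowl 0.46 [347.7 283. ] 400 [0.544 0.292]
scene spool 0.67 [314.9 327.9] 330 [0.678 0.316]
scene jar 0.84 [305.3 187. ] 276 [ 0.401 -0.014]
scene scale 0.96 [247.7 205.6] 3534 [ 0.587 -0.073]
side key_green_top 0.64 [263.7 199.1] 76 [ 0.51  -0.037]
side key_yellow_top 0.39 [272.9 174.4] 54 [ 0.511 -0.192]
side key_yellow
[... 466 characters left out ...]
]
side switch_orange 0.91 [315.8 192.7] 502 [ 0.37  -0.153]
side switch_orange 0.9 [151.9 222. ] 670 [0.792 0.113]
side bowl 0.94 [230.7 171.6] 861 [ 0.635 -0.142]
side bowl 0.65 [251.1 150.1] 602 [ 0.608 -0.309]
side bowl 0.25 [302.1 291.2] 372 [0.352 0.343]
side spool 0.69 [203.1 228.9] 272 [0.642 0.121]
side spool 0.68 [162.3 269.7] 422 [0.684 0.303]
side jar 0.82 [301.3 212.1] 418 [ 0.397 -0.01 ]
side jar 0.65 [252.7 192.4] 2483 [ 0.553 -0.084]
side mug 0.57 [310.3 138.5] 572 [ 0.427 -0.501]
side mug 0.24 [162.9 270.2] 409 [0.673 0.325]
side mug 0.22 [248.9 195.4] 2379 [ 0.556 -0.048]
side scale 0.68 [265.8 170.6] 50 [ 0.541 -0.231]
side scale 0.61 [253.5 196. ] 2463 [ 0.546 -0.064]
1.45
```

View pics/crop_scene.png

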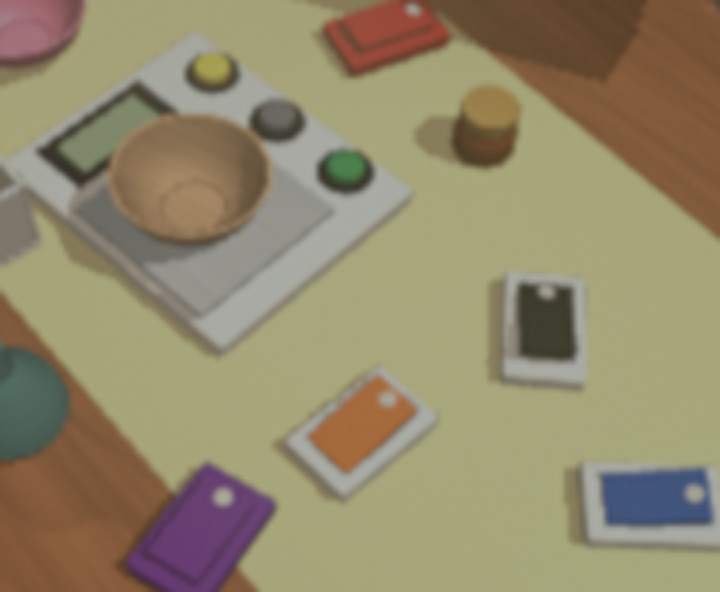

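View pics/crop_side.png

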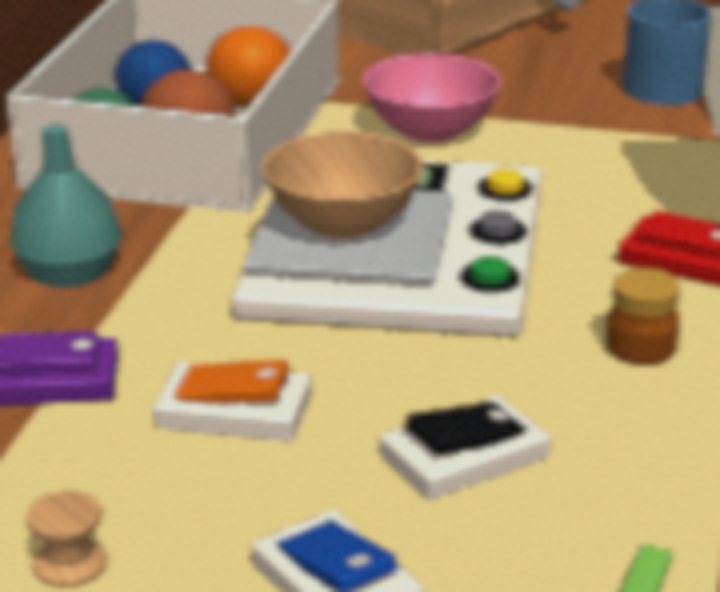

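The crops confirm it: orange rocker on a white block, with its white dot at about scene (283,258) and side (211,226). The purple and red ones are one-colour look-alikes. Next I'll triangulate.

```bash
python3 - <<'E'
from h import *
from scipy.optimize import least_squares
ims={c:cv2.imread(f"pics/{c}0.png") for c in("scene","side")}
M={c:imaging.camera_model(c) for c in ims}
def blob(c,cond,p,r=7):
    im=cv2.cvtColor(ims[c],cv2.COLOR_BGR2HSV).astype(int);x,y=p
    m=np.zeros(im.shape[:2],bool);m[y-r:y+r+1,x-r:x+r+1]=True
    m&=cond(im[...,0],im[...,1],im[...,2]);ys,xs=np.nonzero(m);return np.array([xs.mean(),ys.mean()]),len(xs)
G=lambda h,s,v:(h>50)&(h<80)&(s>110)
Y=lambda h,s,v:(h>20)&(h<35)&(s>110)&(v>110)
O=lambda h,s,v:(h<16)&(s>130)
def tri(ps):
    A=np.zeros((3,3));b=np.zeros(3)
    for c,p in ps.items():
        o,d=ray(c,p,M[c]);d=d/np.linalg.norm(d);P=np.eye(3)-np.outer(d,d);A+=P;b+=P@o
    X=np.linalg.solve(A,b);return X
for n,f,pp in [("green",G,{"scene":(272,195),"side":(267,199)}),("yellow",Y,{"scene":(239,169),"side":(271,174)}),("orange",O,{"scene":(276,266),"side":(203,228)})]:
    ps={}
    for c,p in pp.items():
        ps[c],k=blob(c,f,p,7 if n!="orange" else 18);print(n,c,ps[c].round(1),k,atz(c,ps[c],.04 if n!="orange" else .032,M[c]).round(4))
    print(tri(ps).round(4))
ps={"scene":(283,257.7),"side":(211.3,225.9)}
print("dot",tri(ps).round(4),[atz(c,p,.038,M[c]).round(4) for c,p in ps.items()])
ps={"scene":(255,182),"side":(269,186.5)}
print("grey",[atz(c,p,.04,M[c]).round(4) for c,p in ps.items()])
# scale corners in scene at z=.026
for p in [(186+412/4,150+192/3.7),(186+222/4,150+350/3.7),(186+195/4,150+35/3.7)]: print("corner",atz("scene",p,.024,M["scene"]).round(3))
for c in ims:
  x,y=(276,262) if c=="scene" else (207,226)
  cv2.imwrite(f"pics/z_{c}.png",cv2.resize(ims[c][y-24:y+24,x-32:x+32],None,fx=10,fy=10,interpolation=cv2.INTER_NEAREST))
E
```

```text
green scene [nan nan] 0 [nan nan nan]
green side [267.2 198.2] 62 [ 0.5011 -0.0444  0.04  ]
[nan nan nan]
yellow scene [238.8 168.2] 57 [ 0.5235 -0.1994  0.04  ]
yellow side [270.8 173.4] 50 [ 0.5187 -0.1967  0.04  ]
[ 0.5206 -0.2031  0.0357]
orange scene [275.4 264.7] 285 [0.6474 0.128  0.032 ]
orange side [202.8 227.9] 250 [0.6394 0.1309 0.032 ]
[0.6436 0.1247 0.0258]
dot [0.6185 0.1264 0.0379] [array([0.6196, 0.1272, 0.038 ]), array([0.6179, 0.1251, 0.038 ])]
grey [array([ 0.5175, -0.1228,  0.04  ]), array([ 0.5089, -0.113 ,  0.04  ])]
corner [ 0.476 -0.006  0.024]
corner [0.68  0.018 0.024]
corner [ 0.504 -0.248  0.024]<stdin>:8: RuntimeWarning: Mean of empty slice.
  ret = ret.dtype.type(ret / rcount)
```

```bash
cat >> h.py <<'E'
def st():
    s=robot.read_state(); Rm=R.from_rotvec(s["orientation"]).as_matrix(); return s,Rm
def show(target=None,zdir=None):
    s,Rm=st(); tip=s["tool_pos"]+Rm[:,1]*.019
    print("t",round(s["t"],2),"tcp",s["tool_pos"].round(4),"F",s["force"].round(2),"op",round(s["opening"],4));print("axes(cols x,y,z)\n",Rm.round(4))
    if target is not None:
        # fingertip target; desired pointing straight down (y=-z), tool z along +-zdir
        print("tip",tip.round(4),"shift tool",(Rm.T@(np.array(target)-tip)).round(4))
        zd=np.array([*zdir,0.]);zd/=np.linalg.norm(zd)
        if zd@Rm[:,2]<0: zd=-zd
        y=np.array([0,0,-1.]);D=np.column_stack([np.cross(y,zd),y,zd])
        print("turn deg",np.degrees(R.from_matrix(Rm.T@D).as_rotvec()).round(2))
E
python3 - <<'E'
from h import *
show([.60,.0,.2],[-.118,.993])
show([.619,.126,.1],[0,1])
print(atz("scene",(187,260),.03))
s,Rm=st();m=imaging.camera_model("wrist");print(Rm.T@(m["position"]-s["tool_pos"]),Rm.T@R.from_rotvec(m["orientation"]).as_matrix())
E
```

```text
t 1.45 tcp [ 0.262  -0.5398  0.2376] F [-0.23 -0.2   0.42] op 0.0928
axes(cols x,y,z)
 [[-0.8997 -0.      0.4366]
 [-0.4366  0.     -0.8997]
 [-0.     -1.     -0.    ]]
tip [ 0.262  -0.5398  0.2186] shift tool [-0.5398  0.0186 -0.3381]
turn deg [ 0.   19.11  0.  ]
t 1.45 tcp [ 0.262  -0.5398  0.2376] F [-0.23 -0.2   0.42] op 0.0928
axes(cols x,y,z)
 [[-0.8997 -0.      0.4366]
 [-0.4366  0.     -0.8997]
 [-0.     -1.     -0.    ]]
tip [ 0.262  -0.5398  0.2186] shift tool [-0.6119  0.1186 -0.4431]
turn deg [ 0.   25.88  0.  ]
[ 0.82875341 -0.03668986  0.03      ]
[-0.06591255 -0.14744816  0.00035934] [[ 4.25317894e-04  9.70614593e-01  2.40639007e-01]
 [ 8.34950279e-04 -2.40639289e-01  9.70614257e-01]
 [ 9.99999561e-01 -2.11898006e-04 -9.12763120e-04]]
```

View pics/z_scene.png

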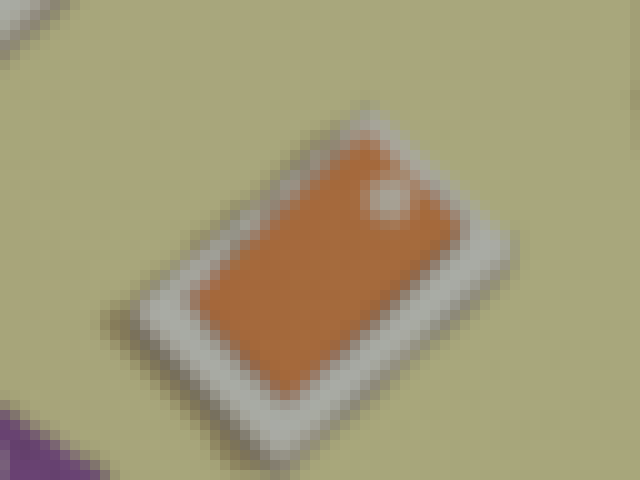

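View pics/z_side.png

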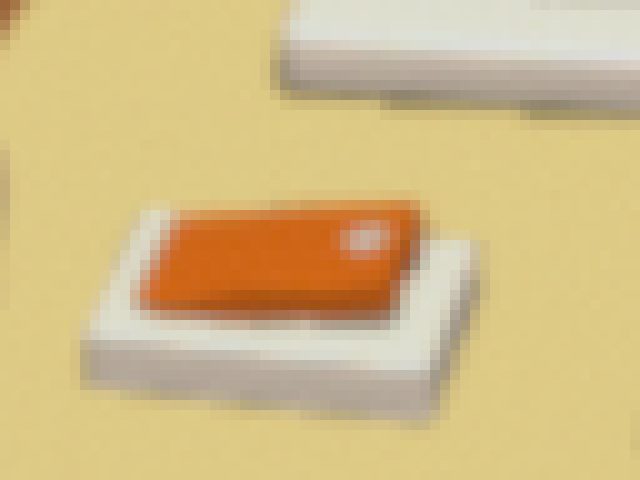

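Emit:
{"op": "carry_out", "data": {"motion": [-0.015,0,-0.05,0,6.5,0,-1,-0.015,0,-0.05,0,6.5,0,-1,-0.015,0,-0.05,0,6.5,0,-1,-0.015,0,-0.05,0,6.5,0,-1,-0.02,0,-0.05,0,0,0,-1], "squeeze": 20}}

```text
t: 1.95
tool_pos: [0.2808, -0.2933, 0.2319]
orientation: [-0.026, -2.215, 2.195]
force: [1.7, -0.6, 0.3]
opening: 0.0577
```

Emit:
{"op": "carry_out", "data": {"motion": [-0.035,0,-0.045,0,0,0,-1,-0.035,0,-0.045,0,0,0,-1,-0.035,0,-0.045,0,0,0,-1,-0.035,0,-0.045,0,0,0,-1,-0.035,0,-0.045,0,0,0,-1]}}

```text
t: 2.45
tool_pos: [0.4392, -0.0983, 0.2349]
orientation: [-0.038, -2.211, 2.201]
force: [0.9, -1.5, 0.2]
opening: 0.0177
```

```bash
python3 - <<'E'
from h import *
show([.619,.126,.1],[0,1])
E
```

```text
t 2.45 tcp [ 0.4392 -0.0983  0.2349] F [ 0.85 -1.51  0.24] op 0.0177
axes(cols x,y,z)
 [[-0.9995  0.0017 -0.033 ]
 [ 0.033   0.0045 -0.9994]
 [-0.0016 -1.     -0.0045]]
tip [ 0.4392 -0.0982  0.2159] shift tool [-0.1721  0.1172 -0.2295]
turn deg [ 0.26 -1.89 -0.09]
```

```bash
python3 - <<'E'
from h import *
m=imaging.camera_model("wrist");im=imaging.read_camera("wrist");cv2.imwrite("pics/w1.png",im)
for n,z in dict(key_green_top=.04,key_yellow_top=.04,key_grey_top=.04,dot_orange=.035).items():
    for o in models.outline_of("wrist",n)[:2]: print(n,round(o["confidence"],2),np.round(o["pixel"],1),o["pixels"].sum(),atz("wrist",o["pixel"],z,m).round(4))
np.savez("w1.npz",**m)
E
```

```text
key_green_top 0.9 [214.1 119.5] 503 [ 0.5037 -0.0569  0.04  ]
key_yellow_top 0.91 [339.3 106.8] 495 [ 0.5158 -0.203   0.04  ]
key_grey_top 0.88 [274.6 110.6] 531 [ 0.5114 -0.1265  0.04  ]
key_grey_top 0.64 [213.5 122.3] 495 [ 0.5005 -0.0561  0.04  ]
dot_orange 0.91 [80.9 33.4] 1178 [0.6364 0.1199 0.035 ]
dot_orange 0.91 [301.5 211.8] 889 [ 0.3878 -0.158   0.035 ]
```

View pics/w1.png

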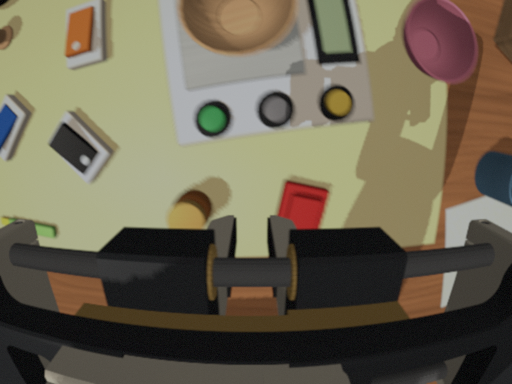

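The wrist view shows the green key at (213,118), grey at (275,109) and yellow at (338,102). The orange rocker is at (80,30) with its dot at the near end, around (76,47). The gripper is over the gap between jar and red switch.

```bash
python3 - <<'E'
from h import *
m=dict(np.load("w1.npz"));im=cv2.cvtColor(cv2.imread("pics/w1.png"),cv2.COLOR_BGR2HSV).astype(int)
def b(x,y,r,f):
    s=im[y-r:y+r+1,x-r:x+r+1];yy,xx=np.nonzero(f(s[...,0],s[...,1],s[...,2]));return np.array([xx.mean()+x-r,yy.mean()+y-r]),len(xx)
g=b(213,118,20,lambda h,s,v:(h>45)&(h<85)&(s>110)&(v>60))
y=b(338,102,20,lambda h,s,v:(h>15)&(h<38)&(s>120)&(v>80))
print(g,atz("wrist",g[0],.04,m).round(4));print(y,atz("wrist",y[0],.04,m).round(4))
print("dot",atz("wrist",(76,47),.038,m).round(4))
i=cv2.imread("pics/w1.png");cv2.imwrite("pics/w1o.png",cv2.resize(i[0:75,45:125],None,fx=8,fy=8))
E
```

```text
(array([211.64163823, 118.48122867]), 586) [ 0.505  -0.0541  0.04  ]
(array([338.42537313, 102.00746269]), 536) [ 0.5214 -0.202   0.04  ]
dot [0.6176 0.1254 0.038 ]
```

View pics/w1o.png

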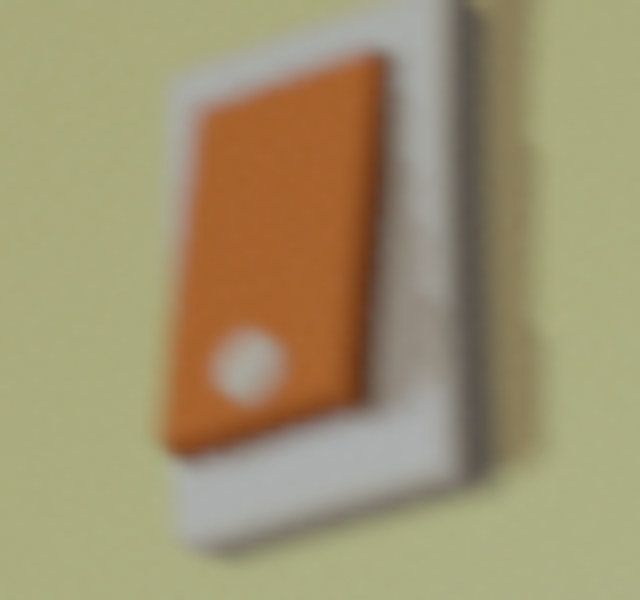

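```bash
python3 - <<'E'
from h import *
m=dict(np.load("w1.npz"))
f=lambda x,y,z:atz("wrist",(45+x/8,y/8),z,m)
a=f(170,448,.0405);b=f(362,405,.0405);c=f(382,55,.0235);d=f(203,105,.0235)
print(a,b,c,d); print("ctr near",(a+b)/2,"far",(c+d)/2,"dir",((c+d)-(a+b))/2)
print("dot",f(248,368,.038))
show([.615,.1255,.10],[0,1])
E
```

```text
[0.60763597 0.13984631 0.0405    ] [0.60711196 0.10093572 0.0405    ] [0.67682726 0.10956521 0.0235    ] [0.67700179 0.14757481 0.0235    ]
ctr near [0.60737396 0.12039102 0.0405    ] far [0.67691453 0.12857001 0.0235    ] dir [ 0.06954056  0.00817899 -0.017     ]
dot [0.61902169 0.12541916 0.038     ]
t 2.7 tcp [ 0.4379 -0.1002  0.2343] F [-1.08 -1.15 -0.45] op 0.0009
axes(cols x,y,z)
 [[-9.995e-01 -2.000e-04 -3.180e-02]
 [ 3.180e-02  4.700e-03 -9.995e-01]
 [ 4.000e-04 -1.000e+00 -4.700e-03]]
tip [ 0.4379 -0.1001  0.2153] shift tool [-0.1699  0.1163 -0.2306]
turn deg [ 0.27 -1.82  0.02]
```

Emit:
{"op": "carry_out", "data": {"motion": [-0.034,0.015,-0.046,0,-8,0,-1,-0.04,0.015,-0.046,0,0,0,-1,-0.04,0.015,-0.046,0,0,0,-1,-0.04,0.015,-0.046,0,0,0,-1,-0.04,0.01,-0.046,0,0,0,-1]}}

```text
t: 3.2
tool_pos: [0.5863, 0.0927, 0.1785]
orientation: [-0.089, 2.171, -2.175]
force: [-0.2, -0.6, 0.2]
opening: 0.0007
```

```bash
python3 - <<'E'
from h import *
show([.615,.125,.05],[-.105,.994])
E
```

```text
t 3.2 tcp [0.5863 0.0927 0.1785] F [-0.24 -0.58  0.21] op 0.0007
axes(cols x,y,z)
 [[-0.9961  0.0064  0.0883]
 [-0.0883 -0.0017 -0.9961]
 [-0.0062 -1.      0.0022]]
tip [0.5865 0.0927 0.1595] shift tool [-0.0306  0.1096 -0.0299]
turn deg [-0.13 -0.96 -0.36]
```

Emit:
{"op": "carry_out", "data": {"motion": [-0.014,0.02,-0.014,-0.1,-0.9,-0.3,-1,-0.01,0.025,-0.01,0,0,0,-1,-0.006,0.025,-0.006,0,0,0,-1,0,0.02,0,0,0,0,-1,0,0.01,0,0,0,0,-1]}}

```text
t: 3.7
tool_pos: [0.6189, 0.1203, 0.076]
orientation: [-0.1, 2.169, -2.171]
force: [0.1, 0.7, 0.0]
opening: 0.0004
```

```bash
python3 - <<'E'
from h import *
show([.615,.125,.05],[-.105,.994])
im=imaging.read_camera("side");cv2.imwrite("pics/s1.png",cv2.resize(im[180:260,150:260],None,fx=6,fy=6))
im=imaging.read_camera("scene");cv2.imwrite("pics/c1.png",cv2.resize(im[210:290,220:330],None,fx=6,fy=6))
E
```

```text
t 3.7 tcp [0.6189 0.1203 0.076 ] F [0.1  0.74 0.01] op 0.0004
axes(cols x,y,z)
 [[-9.954e-01  3.900e-03  9.590e-02]
 [-9.590e-02 -7.000e-04 -9.954e-01]
 [-3.800e-03 -1.000e+00  1.100e-03]]
tip [0.6189 0.1203 0.057 ] shift tool [ 0.0035  0.0069 -0.0051]
turn deg [-0.06 -0.53 -0.22]
```

View pics/s1.png

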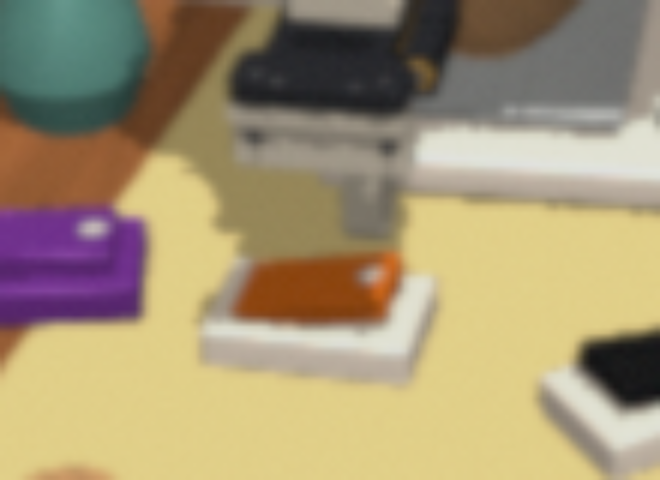

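View pics/c1.png

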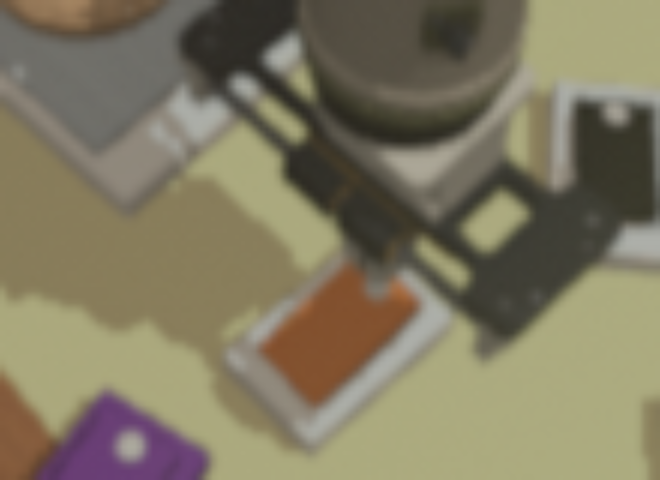

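The closed fingertips hang just above the dot end: side view at about (211,219), with the dot at (212,226). Next I'll trim the position and press down slowly.

Emit:
{"op": "carry_out", "data": {"motion": [0.004,0.004,-0.005,0,0,0,-1,0.001,0.006,-0.001,0,0,0,-1,0,0.007,0,0,0,0,-1,0,0.007,0,0,0,0,-1,0,0.005,0,0,0,0,-1]}}

```text
t: 4.3
tool_pos: [0.6159, 0.1244, 0.0515]
orientation: [-0.089, 2.168, -2.169]
force: [-2.2, -0.0, 2.8]
opening: 0.0003
```

```bash
python3 - <<'E'
from h import *
show([.615,.125,.026],[-.105,.994])
E
```

```text
t 4.3 tcp [0.6159 0.1244 0.0515] F [-2.25 -0.04  2.79] op 0.0003
axes(cols x,y,z)
 [[-9.956e-01  1.130e-02  9.280e-02]
 [-9.280e-02  2.000e-04 -9.957e-01]
 [-1.120e-02 -9.999e-01  9.000e-04]]
tip [0.6161 0.1244 0.0325] shift tool [ 0.0011  0.0065 -0.0007]
turn deg [-0.05 -0.71 -0.64]
```

Contact at 2.8 N, as expected. I'll keep going to the stop.

Emit:
{"op": "carry_out", "data": {"motion": [0,0.005,0,0,0,-0.5,-1,0,0.005,0,0,0,0,-1,0,0.005,0,0,0,0,-1,0,0.004,0,0,0,0,-1,0,0.004,0,0,0,0,-1]}}

```text
t: 4.8
tool_pos: [0.6158, 0.1245, 0.0458]
orientation: [-0.105, 2.17, -2.177]
force: [-19.2, -3.7, 32.7]
opening: 0.0008
```

```bash
python3 - <<'E'
from h import *
show([.615,.125,.026],[-.105,.994])
E
```

```text
t 4.8 tcp [0.6158 0.1245 0.0458] F [-19.19  -3.74  32.72] op 0.0008
axes(cols x,y,z)
 [[-0.9955 -0.0013  0.0949]
 [-0.0949 -0.003  -0.9955]
 [ 0.0016 -1.      0.0028]]
tip [0.6158 0.1245 0.0268] shift tool [ 0.0008  0.0008 -0.0006]
turn deg [-0.16 -0.59  0.09]
```

The tip stopped at 26.8 mm with 33 N, which matches the predicted height of the end stop. Next: lift and check.

Emit:
{"op": "carry_out", "data": {"motion": [0,-0.02,0,0,0,0,-1,0,-0.03,0,0,0,0,-1,0,-0.04,0,0,0,0,-1,0.02,-0.03,0.03,0,0,0,-1,0.03,-0.01,0.04,0,0,0,-1]}}

```text
t: 5.3
tool_pos: [0.5729, 0.0531, 0.1788]
orientation: [-0.114, 2.168, -2.174]
force: [0.9, -0.4, -0.5]
opening: 0.0004
```

```bash
python3 - <<'E'
from h import *
show([.504,-.051,.09],[-.105,.994])
im=imaging.read_camera("side");cv2.imwrite("pics/s2.png",cv2.resize(im[150:260,150:300],None,fx=5,fy=5))
E
```

```text
t 5.3 tcp [0.5729 0.0531 0.1788] F [ 0.86 -0.38 -0.46] op 0.0004
axes(cols x,y,z)
 [[-0.9948 -0.0031  0.1017]
 [-0.1017 -0.0029 -0.9948]
 [ 0.0034 -1.      0.0026]]
tip [0.5728 0.0531 0.1598] shift tool [0.0788 0.0703 0.0964]
turn deg [-0.15 -0.19  0.19]
```

View pics/s2.png

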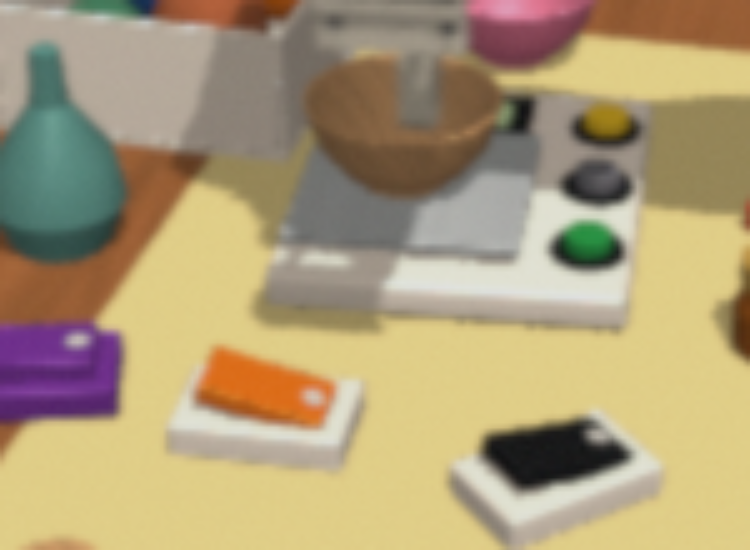

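The orange rocker is on: dot end down at about side (213,229). Bowl untouched. Moving over the green key.

Emit:
{"op": "carry_out", "data": {"motion": [0.028,0,0.035,0,0,0,-1,0.025,0,0.03,0,0,0,-1,0.02,0.01,0.025,0,0,0,-1,0.008,0.02,0.01,0,0,0,-1,0,0.01,0,0,0,0,-1]}}

```text
t: 5.85
tool_pos: [0.4982, -0.0663, 0.1415]
orientation: [-0.104, 2.161, -2.18]
force: [-0.6, 0.4, -0.6]
opening: 0.0006
```

```bash
python3 - <<'E'
from h import *
robot.read_state()
s=imaging.read_camera("side")
m=imaging.camera_model("wrist");i=imaging.read_camera("wrist");cv2.imwrite("pics/w2.png",i)
show([.504,-.051,.05],[-.105,.994])
im=cv2.cvtColor(i,cv2.COLOR_BGR2HSV).astype(int)
for n,lo,hi,xy in (("green",45,85,(.504,-.051)),("yellow",15,38,(.52,-.2))):
    x,y=proj("wrist",[*xy,.04],m).round().astype(int);print(n,x,y)
    r=25;sl=im[max(0,y-r):y+r+1,x-r:x+r+1];yy,xx=np.nonzero((sl[...,0]>lo)&(sl[...,0]<hi)&(sl[...,1]>110)&(sl[...,2]>60))
    p=(xx.mean()+x-r,yy.mean()+max(0,y-r));print(p,len(xx),atz("wrist",p,.04,m).round(4))
cv2.imwrite("pics/s3.png",cv2.resize(s[150:230,200:310],None,fx=6,fy=6))
E
```

```text
t 5.95 tcp [ 0.4986 -0.0649  0.1414] F [-0.67  0.3  -0.3 ] op 0.0003
axes(cols x,y,z)
 [[-9.951e-01  1.200e-03  9.870e-02]
 [-9.870e-02 -7.800e-03 -9.951e-01]
 [-5.000e-04 -1.000e+00  7.900e-03]]
tip [ 0.4987 -0.065   0.1224] shift tool [-0.0067  0.0723 -0.014 ]
turn deg [-0.45 -0.36 -0.03]
green 234 185
(np.float64(239.70729053318826), np.float64(186.3177366702938)) 919 [ 0.5037 -0.056   0.04  ]
yellow 396 184
(np.float64(397.890180878553), np.float64(183.69896640826875)) 774 [ 0.5205 -0.2021  0.04  ]
```

View pics/w2.png

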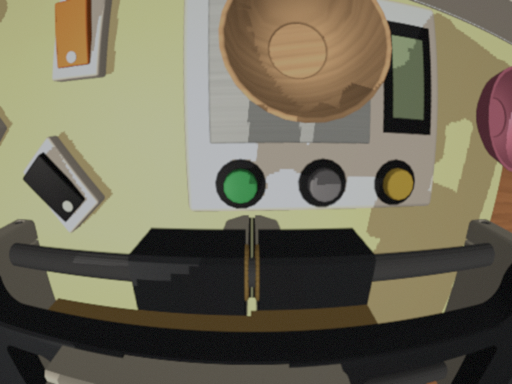

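View pics/s3.png

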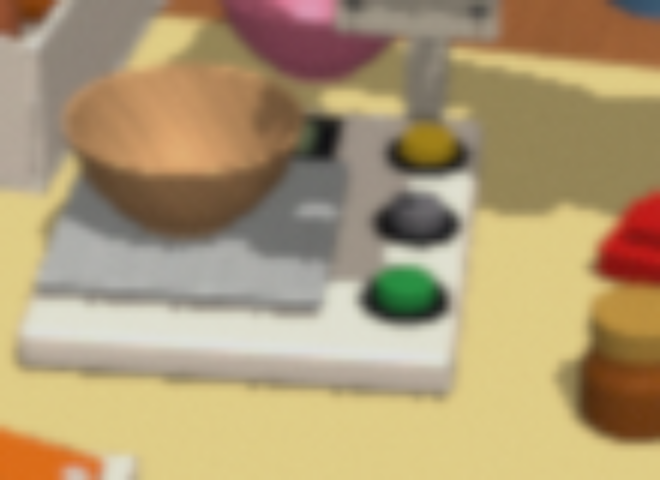

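Wrist view: green key at (240,186), grey at (323,184) and yellow at (397,184). This puts green at (0.504,-0.054), in agreement with the earlier view. I'll centre over it and descend.

Emit:
{"op": "carry_out", "data": {"motion": [-0.006,0.01,-0.011,-0.4,-0.3,0,-1,0,0.015,0,0,0,0,-1,0,0.02,0,0,0,0,-1,0,0.012,0,0,0,0,-1,0,0.006,0,0,0,0,-1]}}

```text
t: 6.45
tool_pos: [0.5081, -0.0483, 0.0762]
orientation: [-0.114, 2.162, -2.162]
force: [0.0, -0.4, 0.6]
opening: 0.0002
```

```bash
python3 - <<'E'
from h import *
show([.504,-.054,.034],[-.105,.994])
E
```

```text
t 6.45 tcp [ 0.5081 -0.0483  0.0762] F [ 0.03 -0.37  0.63] op 0.0002
axes(cols x,y,z)
 [[-9.939e-01  4.800e-03  1.102e-01]
 [-1.102e-01  2.000e-04 -9.939e-01]
 [-4.800e-03 -1.000e+00  4.000e-04]]
tip [ 0.5082 -0.0483  0.0572] shift tool [0.005  0.0232 0.0052]
turn deg [-0.02  0.3  -0.27]
```

Emit:
{"op": "carry_out", "data": {"motion": [0.004,0.003,0.005,0,0,0,-1,0.0,0.005,0,0,0,0,-1,0,0.005,0,0,0,0,-1,0,0.005,0,0,0,0,-1,0,0.004,0,0,0,0,-1]}}

```text
t: 6.95
tool_pos: [0.5052, -0.0538, 0.0533]
orientation: [-0.115, 2.162, -2.162]
force: [-2.5, 1.2, 5.0]
opening: 0.0008
```

```bash
python3 - <<'E'
from h import *
show([.504,-.054,.034],[-.105,.994])
E
```

```text
t 6.95 tcp [ 0.5052 -0.0538  0.0533] F [-2.49  1.19  4.98] op 0.0008
axes(cols x,y,z)
 [[-9.938e-01  5.200e-03  1.109e-01]
 [-1.109e-01  2.000e-04 -9.938e-01]
 [-5.200e-03 -1.000e+00  4.000e-04]]
tip [ 0.5053 -0.0538  0.0343] shift tool [0.0013 0.0003 0.0001]
turn deg [-0.02  0.34 -0.3 ]
```

Tip at 34.3 mm with 5 N, essentially fully down. I'll press 2 mm further, hold, then lift.

Emit:
{"op": "carry_out", "data": {"motion": [0,0.002,0,0,0,0,-1,0,0.002,0,0,0,0,-1,0,0.002,0,0,0,0,-1,0,0.002,0,0,0,0,-1,0,0.001,0,0,0,0,-1]}}

```text
t: 7.45
tool_pos: [0.5053, -0.0538, 0.0532]
orientation: [-0.118, 2.163, -2.163]
force: [-6.6, 0.7, 7.9]
opening: 0.0003
```

Emit:
{"op": "carry_out", "data": {"motion": [0,-0.01,0,0,0,0,-1,0,-0.02,0,0,0,0,-1,0,-0.02,0,0,0,0,-1,0,-0.015,0,0,0,0,-1,0,0,0.02,0,0,0,-1]}}

```text
t: 7.95
tool_pos: [0.5085, -0.0729, 0.123]
orientation: [-0.116, 2.161, -2.161]
force: [0.3, -0.6, 0.1]
opening: 0.0005
```

```bash
python3 - <<'E'
from h import *
show([.5205,-.202,.09],[-.105,.994])
s=imaging.read_camera("side");cv2.imwrite("pics/s4.png",cv2.resize(s[150:230,200:310],None,fx=6,fy=6))
E
```

```text
t 7.95 tcp [ 0.5085 -0.0729  0.123 ] F [ 0.29 -0.6   0.07] op 0.0005
axes(cols x,y,z)
 [[-9.936e-01  5.700e-03  1.126e-01]
 [-1.126e-01  3.000e-04 -9.936e-01]
 [-5.700e-03 -1.000e+00  4.000e-04]]
tip [ 0.5087 -0.0729  0.104 ] shift tool [0.0029 0.0141 0.1296]
turn deg [-0.02  0.44 -0.32]
```

View pics/s4.png

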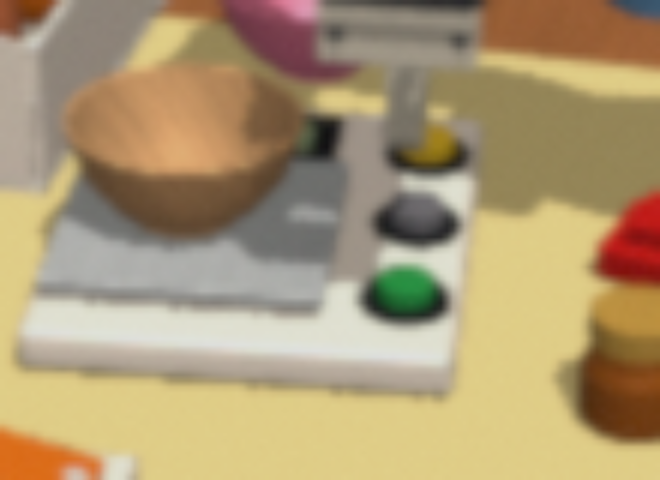

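The green key is back up (side, about (267,198)). Moving to yellow at about 0.1 m tip height.

Emit:
{"op": "carry_out", "data": {"motion": [0,0,0.035,0,0,0,-1,0,0,0.035,0,0,0,-1,0.001,0,0.03,0,0,0,-1,0.001,0,0.015,0,0,0,-1,0,0,0.004,0,0,0,-1]}}

```text
t: 8.5
tool_pos: [0.5215, -0.1986, 0.1248]
orientation: [-0.111, 2.156, -2.163]
force: [0.6, 0.6, -0.6]
opening: 0.0006
```

```bash
python3 - <<'E'
from h import *
show([.5205,-.202,.05],[-.105,.994])
E
```

```text
t 8.5 tcp [ 0.5215 -0.1986  0.1248] F [ 0.55  0.61 -0.64] op 0.0006
axes(cols x,y,z)
 [[-0.9937  0.0093  0.1116]
 [-0.1116 -0.0026 -0.9937]
 [-0.0089 -1.      0.0036]]
tip [ 0.5216 -0.1986  0.1058] shift tool [0.002  0.0558 0.003 ]
turn deg [-0.21  0.38 -0.51]
```

Emit:
{"op": "carry_out", "data": {"motion": [0.001,0.01,0.002,-0.2,0,-0.5,-1,0,0.015,0,0,0,0,-1,0,0.012,0,0,0,0,-1,0,0.006,0,0,0,0,-1,0,0.003,0,0,0,0,-1]}}

```text
t: 9.0
tool_pos: [0.5199, -0.1966, 0.0733]
orientation: [-0.126, 2.167, -2.161]
force: [0.1, 0.2, -0.1]
opening: 0.0009
```

```bash
python3 - <<'E'
from h import *
m=imaging.camera_model("wrist");i=imaging.read_camera("wrist");cv2.imwrite("pics/w3.png",i)
show([.5205,-.202,.034],[-.105,.994])
im=cv2.cvtColor(i,cv2.COLOR_BGR2HSV).astype(int)
x,y=proj("wrist",[.5205,-.202,.04],m).round().astype(int);print(x,y)
E
```

```text
t 9.05 tcp [ 0.5195 -0.1964  0.0728] F [-0.21  0.49 -0.79] op 0.0007
axes(cols x,y,z)
 [[-0.9935 -0.0037  0.1136]
 [-0.1136  0.003  -0.9935]
 [ 0.0033 -1.     -0.0034]]
tip [ 0.5195 -0.1964  0.0538] shift tool [-0.0005  0.0198  0.0058]
turn deg [0.2  0.5  0.19]
260 220
```

View pics/w3.png

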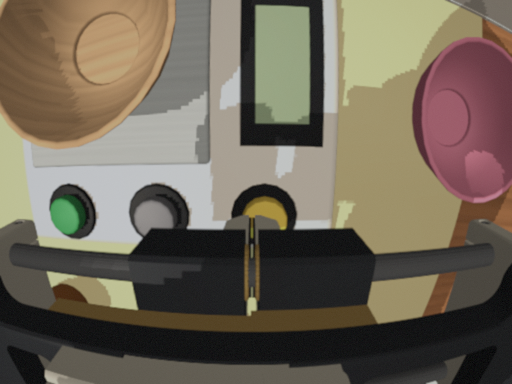

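The wrist view shows the fingertips at (252,225) and the yellow key at (265,217), so a 6 mm shift along tool z fits the calculation. I'll shift, then press.

Emit:
{"op": "carry_out", "data": {"motion": [-0.001,0.001,0.006,0,0,0,-1,0.0,0.004,0.001,0,0,0,-1,0,0.005,0,0,0,0,-1,0,0.005,0,0,0,0,-1,0,0.003,0,0,0,0,-1]}}

```text
t: 9.55
tool_pos: [0.5228, -0.204, 0.0552]
orientation: [-0.125, 2.165, -2.161]
force: [-1.6, 0.5, 3.0]
opening: 0.0006
```

```bash
python3 - <<'E'
from h import *
show([.5205,-.202,.034],[-.105,.994])
E
```

```text
t 9.55 tcp [ 0.5228 -0.204   0.0552] F [-1.57  0.46  2.99] op 0.0006
axes(cols x,y,z)
 [[-9.935e-01 -1.000e-03  1.142e-01]
 [-1.142e-01  1.900e-03 -9.935e-01]
 [ 8.000e-04 -1.000e+00 -2.000e-03]]
tip [ 0.5227 -0.204   0.0362] shift tool [ 0.002   0.0022 -0.0022]
turn deg [0.11 0.53 0.05]
```

Emit:
{"op": "carry_out", "data": {"motion": [0,0.003,0,0,0,0,-1,0,0.003,0,0,0,0,-1,0,0.002,0,0,0,0,-1,0,0.002,0,0,0,0,-1,0,0.002,0,0,0,0,-1]}}

```text
t: 10.05
tool_pos: [0.523, -0.2041, 0.053]
orientation: [-0.127, 2.166, -2.161]
force: [-9.4, 4.7, 18.9]
opening: 0.0003
```

```bash
python3 - <<'E'
from h import *
show([.5205,-.202,.034],[-.105,.994])
E
```

```text
t 10.05 tcp [ 0.523  -0.2041  0.053 ] F [-9.42  4.73 18.9 ] op 0.0003
axes(cols x,y,z)
 [[-0.9934 -0.0028  0.1148]
 [-0.1148  0.002  -0.9934]
 [ 0.0026 -1.     -0.0024]]
tip [ 0.5229 -0.2041  0.034 ] shift tool [ 0.0022 -0.     -0.0023]
turn deg [0.13 0.56 0.15]
```

Yellow is fully down: tip at 34.0 mm, hard stop at 19 N. Next: lift straight up, clear, and check.

Emit:
{"op": "carry_out", "data": {"motion": [0,-0.01,0,0,0,0,-1,0,-0.03,0,0,0,0,-1,0,-0.04,0,0,0,0,-1,0,-0.04,0,0,0,0,-1,0,-0.03,0,0,0,0,-1]}}

```text
t: 10.55
tool_pos: [0.5201, -0.2028, 0.2028]
orientation: [-0.137, 2.175, -2.16]
force: [0.8, -0.2, 0.0]
opening: 0.0006
```

Emit:
{"op": "carry_out", "data": {"motion": [0.02,0,0,0,0,0,-1,0.035,0,0,0,0,0,-1,0.035,0,0,0,0,0,-1,0.02,0,0,0,0,0,-1,0,0,0,0,0,0,-1]}}

```text
t: 11.05
tool_pos: [0.4119, -0.2177, 0.2118]
orientation: [-0.124, 2.159, -2.163]
force: [-0.4, 0.3, -0.3]
opening: 0.0004
```

```bash
python3 - <<'E'
from h import *
show()
for c in("side","scene","wrist"):
    s=imaging.read_camera(c)
    if c=="side": s=cv2.resize(s[120:320,130:350],None,fx=3.6,fy=3,interpolation=cv2.INTER_CUBIC)
    if c=="scene": s=cv2.resize(s[60:350,170:420],None,fx=2,fy=2,interpolation=cv2.INTER_CUBIC)
    cv2.imwrite(f"pics/f_{c}.png",s)
E
```

```text
t 11.05 tcp [ 0.4119 -0.2177  0.2118] F [-0.36  0.3  -0.26] op 0.0004
axes(cols x,y,z)
 [[-0.9932  0.0017  0.1161]
 [-0.1161 -0.0016 -0.9932]
 [-0.0015 -1.      0.0018]]
```

View pics/f_side.png

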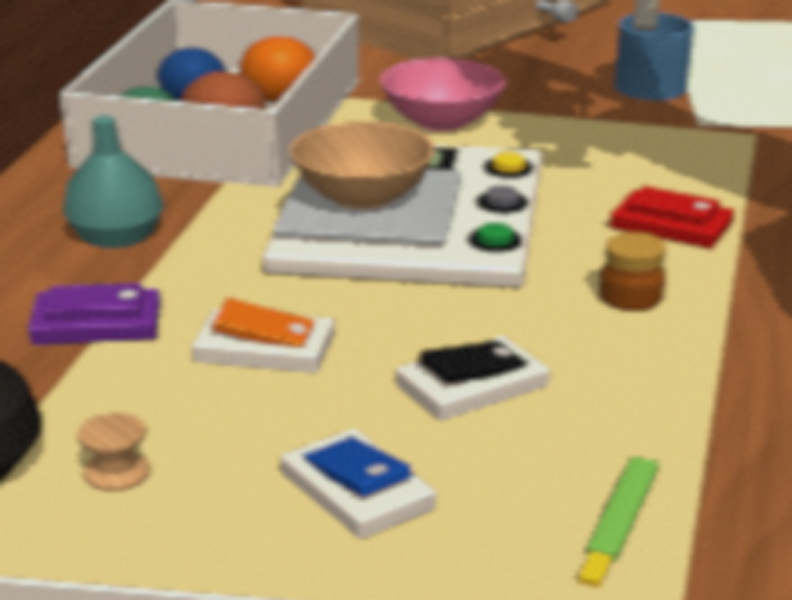

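View pics/f_wrist.png

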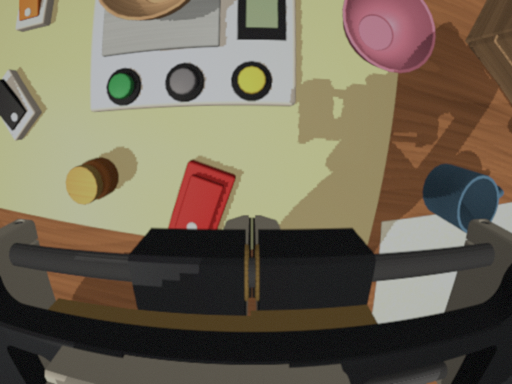

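View pics/f_scene.png

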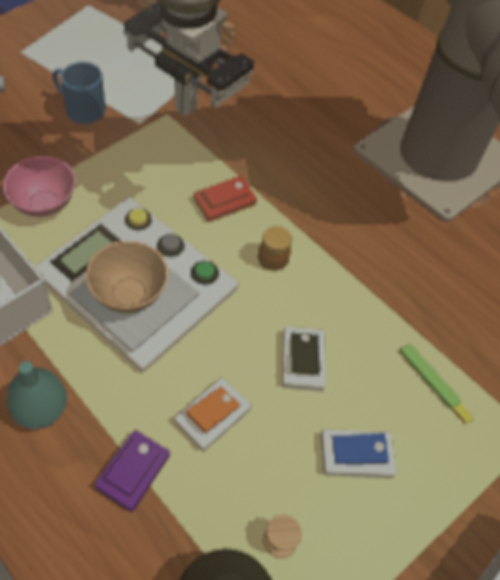

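All keys are up, the orange rocker is on, blue and black are unchanged, and the bowl and loose things are in place. The arm is clear, so I'm handing in.

```bash
python3 - <<'E'
from plant import robot
print(robot.close_job())
E
```

```text
the job is handed in; nothing more can be done
None
```

The scale is switched on and both keys have been pressed in order. I handed the job in at about 11 s of the 48 s allowed; no verdict is reported.

| Press | Fingertip height at the bottom | Force |
|---|---|---|
| Orange rocker, dot end | 26.8 mm, at the end stop | 33 N |
| Green key | 34.2 mm, about 5.8 mm of travel | 8 N |
| Yellow key | 34.0 mm, fully down | 19 N |

- **Positions:** wrist and outside camera estimates agreed within about 2 mm for the orange dot and 3–5 mm for the yellow key. For the green key they differed by about 10 mm, so I used the two wrist views, which agreed.
- **Last pictures:** the orange rocker is on, all three keys look up, and blue and black look unchanged. The bowl is upright on the pan, and the jar, spool, cutter and mug look unmoved. I checked this by eye and did not measure it.
- **Arm:** clear of everything at the end, with no contact force.

No check failed.

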